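# Refit the kiln regulator's knob and turn it off

### The arm

A 6-joint arm with a two-finger parallel gripper is mounted at the origin on a cart in front of the work surface, level with it; the furniture and walls round the work are solid. World frame = base frame: x ahead of the robot, y to its left, z up, the work surface at z = 0. Lengths are in mm, angles in rad, forces in N, time in s.
With the tool pointing down it reaches from about 350 to 775 mm from the base axis. Payload 7.3 kg.
Tool frame: the origin (TCP) lies at the very end of the fingers, on their centre line; the grasp point (between the pads) lies 19 mm behind it; z points along the fingers, y is the line along which they close (so a half turn about z gives the same grasp; the last joint's range is limited). The gripper opens to 92 mm and grips with 3 to 60 N. Pads are 19 mm wide; open, the fingers measure 130 mm over their backs; the gripper's body (75 mm by 190 mm) begins 47 mm behind the grasp point.
Start: joints at [-1.464, 0.342, 1.524, -0, 1.275, -0.146], TCP at [131.333, -508.327, 226.741] pointing down, gripper open.
Joint ranges: [-2.53, 2.53], [-0.77, 2.02], [0.04, 2.7], [-1, 4.14], [0.28, 2.66], [-3.11, 3.11]. Speed limits (rad/s): [2.57, 2.57, 3.14, 3.14, 3.14, 3.14].

### API

Orientations are given as [roll, pitch, yaw] about the fixed x, y, z axes, in that order (R = Rz(yaw) Ry(pitch) Rx(roll)).
In Python, from plant import get_obs, vision, workorder gives the robot as it stands.
- The arm moves only by the shell command python3 -m pendant 'ROWS' [OPENING]. ROWS is a JSON object of lists of equal length, an entry for each row: "dp": the shift along the tool's x, y, z in m, a list of three; "rotation": the turn, a rotation vector about the tool's x, y, z in rad, a list of three. A call has 1 to 8 rows; each row is the pose to reach, as a shift and turn from the pose commanded when the call began, along the tool's axes at that moment; what a row does not reach only later rows make up. A row lasts 1/8 s, in which the tool goes at most 62.5 mm and 10.7 degrees, less where a joint would pass 70% of its speed; a pose out of reach is approached as far as the arm can. A call with a gripper value outside its range is refused whole. OPENING is the finger opening in m, from 0 to 0.0918, set as the call begins (- or left out, the last holds). The fingers move at their own pace and stop on an object; the grip force is fixed at half the most. Time passes only in rows, so rows that repeat a pose let the fingers close. It gives the time, the measured TCP pose, the force, the opening and the grip force at its end, in the units of the state.
- get_obs(): the state, without advancing time (a new reading comes with each control period).
- vision.capture(name): name is "scene" or "side" or "wrist"; returns a dict with "pixels" (400x640x3 uint8, red, green, blue), "vfov" (degrees; the focal length in pixels is half the picture's height over the tangent of half this angle, whatever the lens; pixels are square), "cx", "cy" (the principal point, pixels), "dist" ([k1, k2, p1, p2, k3] as OpenCV has them; the pictures are not rectified), "pose" (4x4, takes a point from camera to world coordinates); the wrist camera has in their place "T_tool_cam" (4x4, takes a point from camera to tool coordinates, whose origin is the TCP and whose axes are the flange's). Camera axes: x right, y up, looking along -z (the intrinsics and any distortion apply to the point x, -y, -z); pixel columns grow to the right and rows downward; lengths in mm; the calibration is good to about 2 mm. A picture is of the moment at which its call begins: read the wrist's pose just before it. There is no depth.
- workorder.close_job(): hands the job in; it is judged then, once.
The state is a dict: "time": time; "joint_positions": joint angles; "dq": joint speeds; "tau": joint torques, N m; "tool_pos": TCP position; "tcp_rot": TCP orientation; "contact_force": force on the tool from outside, world axes, zero at the start; "moment": the same for the moment, N m; "grip_width": finger opening in mm; "finger_force": force on a finger pad.
Only numpy, scipy, OpenCV 4.12 (cv2) and the standard library are available. Lean on these libraries where they do the work, as an engineer would, in place of code of your own. Each camera call takes 0.05 s, during which the arm holds its last target. There are 200 camera calls.

### The job

The black knob has come off the kiln's power regulator, which is still turned up. Put the knob back on the D-shaped shaft, flat to flat, feeling lightly for the fit rather than forcing it, and press it gently until it snaps fully home. Then turn it anticlockwise back to the red off mark, let go, and leave the other things on the bench where they are.

Things in the scene. Friction and masses are not known exactly. Their poses are not given: they have to be found in the camera images.
- regulator: kiln power regulator, fixed: blue case 120 (x) x 150 (y) x 60 mm high, grey lid, red rocker on its front (-x) side. Origin: centre of its underside; z up. On the lid a round black dial plate (86 mm), its face 61 mm over the origin, and in its middle an upright steel D-shaft. Red off mark: from the dial's middle towards the regulator's +x.
- dial_centre (a point): point on the shaft's axis at the dial plate's face (61 mm over the bench), axes as the regulator's. A brass nut 24 mm wide stands 4 mm over it (thread 5.5 mm). The 14 mm shaft stands up 23.5 mm; its round has a 1.4 mm chamfer at the end, its flat (2.4 mm off the axis, along the whole height) practically none. Groove for the knob's clip 11 to 19 mm up.
- shaft_tip (a point): centre of the shaft's upper end, 23.5 mm over dial_centre, axes as the regulator's: they do NOT turn with the shaft. The flat's direction is not given: it faces 0.5 to 2.0 rad clockwise (from above) of the off mark; find it by feel or by eye. The shaft turns against a friction of about 0.04 N m, 4.2 rad clockwise from a stop at off. The fitted knob has about 0.15 rad of play on it.
- knob: loose black knob, about 55 g, upright on the bench. Origin: centre of its underside; z up, +x along the white pointer line. Skirt 48 mm wide, 8 mm high, and on it a wing grip 46 (x) x 26 mm (y) with flat sides, from 8 to 30 mm high: grip it across y. Home on the shaft, its underside is 1.5 mm over dial_centre; while the bore's mouth stands on the shaft's end, 15 to 18 mm.
- knob_pointer (a point): outer end of the white pointer line on the knob's top: 22 mm from its axis along +x, 30 mm over its underside. Forces: feel for the fit with about 5 N. From 11 mm over the dial down, a spring clip in the bore resists with some 5 to 12 N, then snaps into the groove. If the flats bind, turn it a little; wedged, the contact force is about twice the push: keep the push under 16 N.
- wood_mallet: bystander: wooden mallet, 84 x 248 x 45 mm, on the raised slab behind
- flat_pliers: bystander: red-handled flat pliers, 43 x 151 x 11 mm, on the right
- copper_tongs: bystander: copper tongs, 38 x 201 x 12 mm, far left
- screwdriver: bystander: green-handled screwdriver, 25 x 180 x 25 mm, left
- solder_tin: bystander: round white tin with a lid, 65 mm wide, 26 mm high, left
- knob_bore (a point): middle of the D-bore's mouth, 5.5 mm over the knob's underside; axes as the knob's. Bore 15 mm wide, 16.5 mm deep, round chamfered 1 mm, in a 34 mm hollow under the skirt. Its flat (2.9 mm off the axis, no chamfer) is on the pointer's side: the pointer will point where the shaft's flat faces. It fits within about 0.1 rad, and then drops freely until the underside is 11 mm over the dial.

How it is judged:
By the outcome, as a careful person would: the job done as asked, in the order asked, and still so for the second after the job is handed in, with the robot touching nothing.
It also fails if it takes over 72 s, if anything falls off the work surface, if the arm or the gripper's body presses on something with over 40 N, if the wrist force passes 120 N, or if a joint passes its speed limit or range.

## Working session

There is one attempt and no reset: what is moved stays moved. The work goes in short steps, Python scripts to look and compute and a shell command to move; the robot and the scene stay as the last step left them, time stands still between calls to the robot, and variables do not carry over. Pictures are saved under pics/ and viewed, at most 10 in all, crops included, and the job is handed in when it is done.

```bash
mkdir -p pics; ls
python3 - <<'E'
from plant import get_obs, vision
import cv2,numpy as np
o=get_obs();print({k:np.round(v,3) for k,v in o.items()})
for n in("scene","side"):
    c=vision.capture(n);cv2.imwrite(f"pics/{n}0.png",c["pixels"][:,:,::-1]);print(n,c["vfov"],c["cx"],c["cy"],c["dist"],np.round(c["pose"],3).tolist())
E
```

```text
pics
{'time': np.float64(0.0), 'joint_positions': array([-1.464,  0.343,  1.525, -0.   ,  1.275, -0.146]), 'dq': array([-0.001, -0.   , -0.   ,  0.001, -0.001,  0.001]), 'tau': array([-2.0000e-03, -4.3125e+01, -2.4422e+01,  7.2000e-02,  5.6000e-02,
       -0.0000e+00]), 'tool_pos': array([ 131.291, -507.901,  226.042]), 'tcp_rot': array([-3.14 , -0.   ,  0.253]), 'contact_force': array([ 0.126, -0.576, -0.176]), 'moment': array([ 0.003,  0.032, -0.036]), 'finger_force': np.float64(0.0), 'grip_width': np.float64(91.705)}
scene 49.58382096138097 320.95427333314234 202.10730654579137 [-0.07794154  0.          0.          0.          0.        ] [[0.851, -0.194, 0.488, 1086.716], [0.525, 0.361, -0.771, -803.977], [-0.027, 0.912, 0.409, 506.327], [0.0, 0.0, 0.0, 1.0]]
side 56.06457205246635 324.8816406206785 194.23094775045578 [-0.0018202  0.         0.         0.         0.       ] [[-0.292, -0.586, 0.756, 1338.257], [0.957, -0.184, 0.226, 224.373], [0.007, 0.789, 0.615, 702.7], [0.0, 0.0, 0.0, 1.0]]
```

View pics/scene0.png

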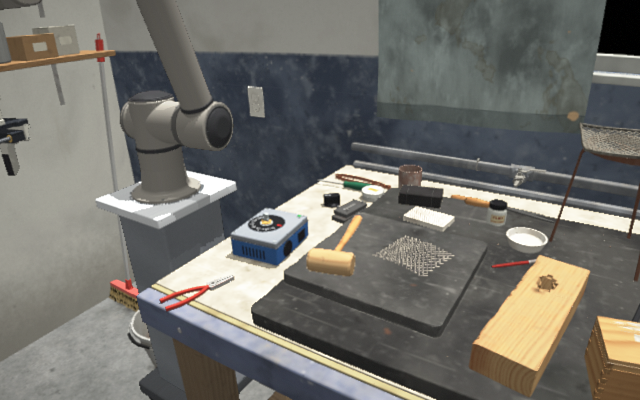

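View pics/side0.png

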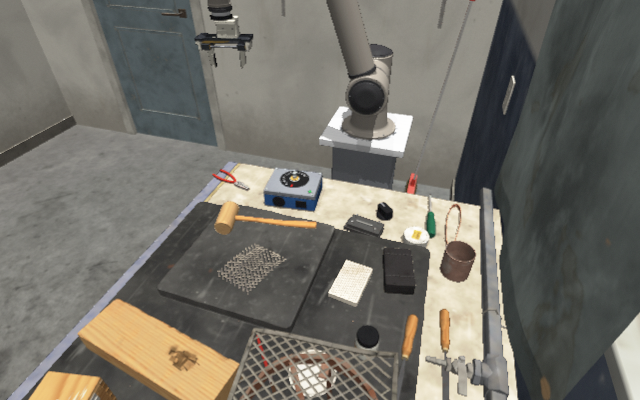

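The regulator's dial shows at scene (267,224) and side (294,178). The knob is at scene (331,200) and side (385,212). I'll project these and enlarge the crops.

```bash
cat > h.py <<'E'
import numpy as np,cv2
from scipy.spatial.transform import Rotation as R
from plant import get_obs, vision
def K(c):
    f=200/np.tan(np.radians(c["vfov"])/2);return np.array([[f,0,c["cx"]],[0,f,c["cy"]],[0,0,1.]])
def toolT(o):
    T=np.eye(4);T[:3,:3]=R.from_euler('xyz',o["tcp_rot"]).as_matrix();T[:3,3]=o["tool_pos"];return T
def cap(n):
    o=get_obs();c=vision.capture(n)
    if n=="wrist": c["pose"]=toolT(o)@c["T_tool_cam"]
    return c
def onplane(c,px,z):
    u=cv2.undistortPoints(np.array([[px]],float),K(c),np.array(c["dist"]))[0,0]
    P=np.array(c["pose"]);d=P[:3,:3]@[u[0],-u[1],-1];t=(z-P[2,3])/d[2];return P[:3,3]+t*d
def proj(c,p):
    P=np.linalg.inv(c["pose"]);q=P[:3,:3]@np.array(p,float)+P[:3,3]
    return cv2.projectPoints(np.array([[q[0],-q[1],-q[2]]]),np.zeros(3),np.zeros(3),K(c),np.array(c["dist"]))[0][0,0]
E
python3 - <<'E'
from h import *
s,d=cap("scene"),cap("side")
print(onplane(s,(267,224),61),onplane(d,(294,178),61));print(onplane(s,(331,200),15),onplane(d,(385,211),15))
a=cv2.resize(s["pixels"][180:270,220:350],None,fx=6,fy=6,interpolation=2)[:,:780]
b=cv2.resize(d["pixels"][160:235,255:400],None,fx=5,fy=5,interpolation=2)
cv2.imwrite("pics/c1.png",a[:,:,::-1])
c=cap("wrist");print(c["T_tool_cam"],c["vfov"],c["cx"],c["cy"],c["dist"])
E
```

```text
[ 511.15401305 -127.53394026   61.        ] [ 502.07786287 -120.9382672    61.        ]
[518.15348833 146.50756616  15.        ] [515.34117161 155.73502096  15.        ]
[[-8.62108773e-04  9.53836854e-01  3.00324013e-01  8.10336612e+01]
 [ 9.99999544e-01  9.45855012e-04 -1.33465816e-04  1.46225091e+00]
 [-4.11367587e-04  3.00323761e-01 -9.53837234e-01 -1.58814838e+02]
 [ 0.00000000e+00  0.00000000e+00  0.00000000e+00  1.00000000e+00]] 71.04972837690431 322.1735057441094 204.08186505629098 [-0.03985655  0.          0.          0.          0.        ]
```

```bash
python3 -m pendant '{"dp":[[0.424,-0.256,0],[0.424,-0.256,0],[0.424,-0.256,0],[0.424,-0.256,0],[0.424,-0.256,0],[0.424,-0.256,0],[0.424,-0.256,0],[0.424,-0.256,0]],"rotation":[[0,0,0],[0,0,0],[0,0,0],[0,0,0],[0,0,0],[0,0,0],[0,0,0],[0,0,0]]}'
python3 -m pendant '{"dp":[[0.03,-0.02,0.02],[0.03,-0.02,0.02],[0.03,-0.02,0.02],[0.03,-0.02,0.02]],"rotation":[[0,0,0],[0,0,0],[0,0,0],[0,0,0]]}'
python3 - <<'E'
from h import *
o=get_obs();print(o["tool_pos"],o["tcp_rot"],o["joint_positions"])
c=cap("wrist");cv2.imwrite("pics/w1.png",c["pixels"][:,:,::-1])
print(proj(c,(506,-124,61)),proj(c,(517,151,15)))
E
```

```text
time: 1.25
tool_pos: [479.1, -152.6, 226.8]
tcp_rot: [3.141, -0.0, 0.253]
contact_force: [0.4, -1.3, -0.3]
grip_width: 91.9
finger_force: 0.0
time: 1.75
tool_pos: [501.6, -128.6, 207.3]
tcp_rot: [3.141, -0.001, 0.251]
contact_force: [0.3, -0.0, 0.3]
grip_width: 91.6
finger_force: 0.0
[ 501.55110079 -128.59182978  207.31177085] [ 3.14076547e+00 -6.18021299e-04  2.51283055e-01] [-3.98901119e-01  3.44973648e-01  1.57593854e+00 -3.02777432e-04
  1.21968783e+00  9.20716404e-01]
[317.72150141 186.71999682] [103.363741   115.88627401]
```

View pics/w1.png

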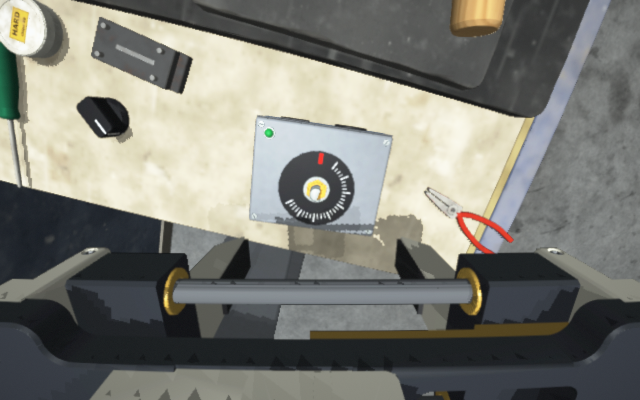

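The wrist view shows the dial centre near (316,187), the red off mark near (321,158) and the knob near (103,117). I'll take crops of these.

Run:
```python
from h import *
c=cap("wrist");np.save("pics/w1.npy",c,allow_pickle=True);p=c["pixels"]
a=cv2.resize(p[145:230,272:362],None,fx=6,fy=6,interpolation=2);b=cv2.resize(p[85:145,70:140],None,fx=6,fy=6,interpolation=2)
im=np.zeros((510,800,3),np.uint8);im[:510,:]=0
a=cv2.resize(a,(432,408));b=cv2.resize(b,(364,312));im[:408,:432]=a;im[:312,436:]=b
cv2.imwrite("pics/c2.png",im[:,:,::-1])
red=(p[:,:,0]>140)&(p[:,:,1]<70);red[:140]=0;red[175:]=0;red[:,:300]=0;red[:,340:]=0
ys,xs=np.nonzero(red);print("red",xs.mean(),ys.mean())
g=p.sum(2)<200
m=np.zeros(g.shape,np.uint8);m[140:235,270:365]=g[140:235,270:365]
cn=max(cv2.findContours(m,cv2.RETR_EXTERNAL,cv2.CHAIN_APPROX_NONE)[0],key=cv2.contourArea)
print(cv2.fitEllipse(cn))
```

```text
red 320.3809523809524 158.5952380952381
((313.27783203125, 194.8098907470703), (32.02750778198242, 55.295589447021484), 79.25996398925781)
```

View pics/c2.png

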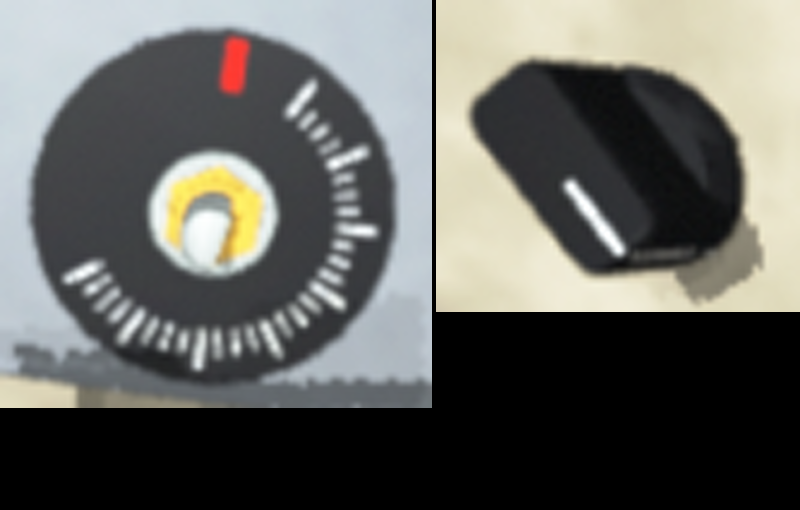

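The dial centre is at pixel (316.4,188.1) and the off mark at (320.4,158.6). The pointer line runs from (95.2,120.2) to its outer end at (105.8,133.7). The shaft's flat isn't clear at this scale.

Run:
```python
from h import *
c=np.load("pics/w1.npy",allow_pickle=True).item()
d=onplane(c,(316.4,188.1),61);r=onplane(c,(320.4,158.6),61);v=r-d
print("dial",d,"off yaw",np.arctan2(v[1],v[0]),np.hypot(*v[:2]))
for a,b in(((30,200),(396,205)),((213,30),(213,385))):
    A,B=[onplane(c,(272+q[0]/4.8,145+q[1]/4.8),61) for q in(a,b)];print("diam",np.linalg.norm(A-B),(A+B)/2)
o=onplane(c,(105.8,133.7),30);i=onplane(c,(95.2,120.2),30);u=(o-i);L=np.linalg.norm(u);u/=L
print("ptr",o,"len",L,"yaw",np.arctan2(u[1],u[0]),"axis",o-22*u)
```

```text
dial [ 504.1264789  -122.97348251   61.        ] off yaw 0.11349187618681075 33.36423471356656
diam 85.53014024494703 [ 505.15976392 -122.70507599   61.        ]
diam 85.68745001005757 [ 502.31556806 -123.39101709   61.        ]
ptr [499.582028   136.16156073  30.        ] len 18.59459755327466 yaw -2.3366439469554225 axis [514.83128858 152.01905271  30.        ]
```

```bash
python3 -m pendant '{"dp":[[-0.025,-0.005,0.06],[-0.025,-0.005,0.11],[-0.025,-0.005,0.11],[-0.025,-0.005,0.11]],"rotation":[[0,0,0],[0,0,0],[0,0,0],[0,0,0]]}'
python3 - <<'E'
from h import *
c=cap("wrist");np.save("pics/w2.npy",c,allow_pickle=True);q=proj(c,(504,-123,84.5));print(q,proj(c,(504,-123,61)),get_obs()["tool_pos"])
x,y=np.round(q).astype(int);print(x-50,y-37)
cv2.imwrite("pics/c3.png",cv2.resize(c["pixels"][y-37:y+38,x-50:x+50],None,fx=8,fy=8,interpolation=2)[:,:,::-1])
E
```

```text
time: 2.35
tool_pos: [477.7, -129.9, 98.6]
tcp_rot: [3.14, -0.002, 0.252]
contact_force: [0.4, -0.6, 0.7]
grip_width: 91.7
finger_force: 0.0
[319.71057574 203.29630526] [319.9072919  193.74111446] [ 478.09049656 -129.92662901   98.97684924]
270 166
```

View pics/c3.png

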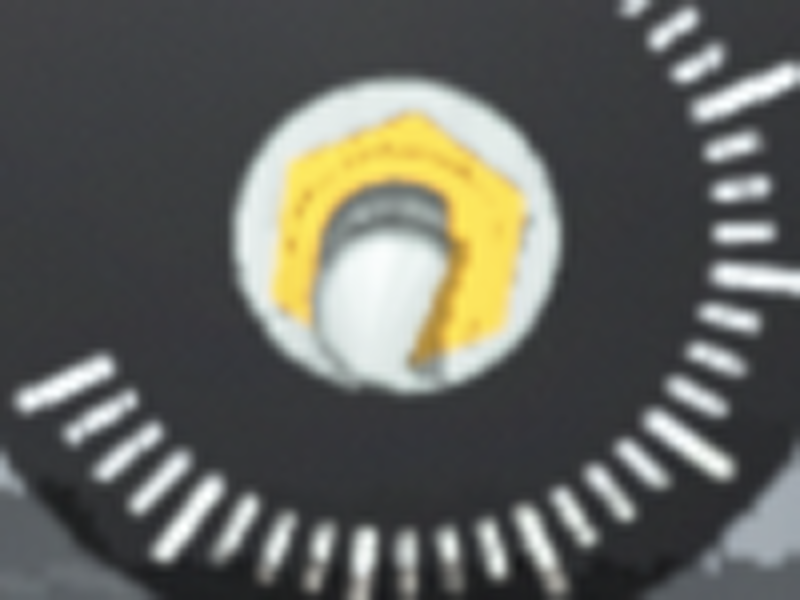

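The flat's edge on the shaft tip runs from crop (450,250) to (412,365), so the flat faces image right. The tip centre matches the projected dial axis.

Run:
```python
from h import *
c=np.load("pics/w2.npy",allow_pickle=True).item()
P=lambda x,y,z:onplane(c,(270+x/8-.44,166+y/8-.44),z)
A,B=P(450,250,84.5),P(412,365,84.5);t=(B-A);L=np.linalg.norm(t);n=np.array([-t[1],t[0]])/L
m=(A+B)/2; 
if n@(m[:2]-[504,-123])<0:n=-n
print("chord",L,"mid",m,"normal yaw",np.arctan2(n[1],n[0]),"centre",m[:2]-2.4*n)
a=np.array([P(234,235,61),P(563,235,61),P(398,75,61),P(398,395,61)]);print("washer",a.mean(0),np.linalg.norm(a[0]-a[1]),np.linalg.norm(a[2]-a[3]))
```

```text
chord 10.213103612795242 mid [ 504.09676748 -125.44962175   84.5       ] normal yaw -1.6238092507508677 centre [ 504.22393891 -123.0529934 ]
washer [ 502.86690703 -122.86348965   61.        ] 29.931162558703498 30.208829474858867
```

```bash
python3 -m pendant '{"dp":[[0.01,-0.03,-0.04],[0.03,-0.09,-0.04],[0.05,-0.15,-0.04],[0.07,-0.21,-0.04],[0.0815,-0.248,-0.02],[0.0815,-0.248,-0.02],[0.0815,-0.248,-0.02]],"rotation":[[0,0,0],[0,0,-0.15],[0,0,-0.3],[0,0,-0.45],[0,0,-0.553],[0,0,-0.553],[0,0,-0.553]]}' 0.056
python3 - <<'E'
from h import *
o=get_obs();c=cap("wrist");np.save("pics/w3.npy",c,allow_pickle=True);q=proj(c,(515,152,30));print(q,o["tool_pos"],o["tcp_rot"])
x,y=np.round(q).astype(int);print(x-64,y-50)
cv2.imwrite("pics/c4.png",cv2.resize(c["pixels"][y-50:y+50,x-64:x+64],None,fx=6,fy=6,interpolation=2)[:,:,::-1])
E
```

```text
time: 3.28
tool_pos: [494.3, 131.3, 118.3]
tcp_rot: [3.139, -0.002, 0.806]
contact_force: [-0.9, -0.2, 0.5]
grip_width: 56.0
finger_force: 0.0
[321.55847289 175.78197601] [494.28522634 131.34145421 118.31039693] [ 3.13939964e+00 -1.89858028e-03  8.05532904e-01]
258 126
```

View pics/c4.png

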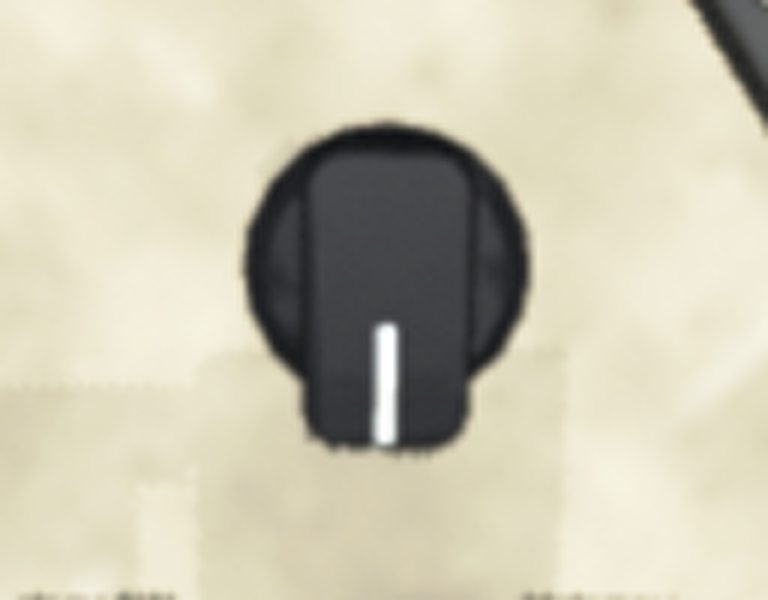

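The knob is aligned with the gripper. The pointer's outer end is at crop (386,445), its inner end at (387,325), and the wing spans rows 152–448.

Run:
```python
from h import *
c=np.load("pics/w3.npy",allow_pickle=True).item()
P=lambda x,y,z:onplane(c,(258+x/6-.42,126+y/6-.42),z)
o,i=P(386,445,30),P(387,325,30);u=o-i;L=np.linalg.norm(u);u/=L
print("ptr",L,np.arctan2(u[1],u[0]),o-22*u)
a,b=P(386,152,30),P(386,449,30);print("wing",np.linalg.norm(a-b),(a+b)/2)
a,b=P(245,268,7),P(529,268,7);print("skirt",np.linalg.norm(a-b),(a+b)/2)
g=P(386,445,30)-22*u;ob=get_obs();d=toolT(ob)[:3,:3].T@(np.array([g[0],g[1],10])-ob["tool_pos"]);print(d)
```

```text
ptr 18.787454985342915 -2.3451904215501127 [515.06625507 151.35639978  30.        ]
wing 45.167017383498695 [514.9005684  151.43788426  30.        ]
skirt 46.14897380289055 [515.91171733 152.18915244   7.        ]
[ 28.96995833   0.5109437  108.27598956]
```

```bash
python3 -m pendant '{"dp":[[0.029,0.0005,0.03],[0.029,0.0005,0.07],[0.029,0.0005,0.095],[0.029,0.0005,0.108],[0.029,0.0005,0.108]],"rotation":[[0,0,0.009],[0,0,0.009],[0,0,0.009],[0,0,0.009],[0,0,0.009]]}'
python3 -m pendant '{"dp":[[0,0,0],[0,0,0],[0,0,0],[0,0,0],[0,0,0],[0,0,0]],"rotation":[[0,0,0],[0,0,0],[0,0,0],[0,0,0],[0,0,0],[0,0,0]]}' 0.015
```

```text
time: 3.95
tool_pos: [514.1, 151.3, 8.8]
tcp_rot: [3.142, 0.0, 0.795]
contact_force: [0.8, 0.1, -0.1]
grip_width: 55.7
finger_force: 0.0
time: 4.7
tool_pos: [514.0, 152.2, 9.1]
tcp_rot: [3.141, -0.001, 0.797]
contact_force: [-1.8, -0.4, 4.7]
grip_width: 25.8
finger_force: 30.0
```

```bash
python3 -m pendant '{"dp":[[0,0,-0.03],[0,0,-0.08],[0,0,-0.13],[-0.03,0.027,-0.14],[-0.07,0.063,-0.14],[-0.11,0.1,-0.14],[-0.15,0.136,-0.14],[-0.185,0.168,-0.14]],"rotation":[[0,0,0],[0,0,0],[0,0,0],[0,0,-0.15],[0,0,-0.3],[0,0,-0.45],[0,0,-0.6],[0,0,-0.721]]}'
python3 -m pendant '{"dp":[[0,0,0],[0,0,0]],"rotation":[[0,0,0],[0,0,0]]}'
python3 - <<'E'
from h import *
for k in range(3):
    o=get_obs();c=cap("wrist");print(o["tool_pos"],o["tcp_rot"],o["contact_force"],o["moment"],o["grip_width"])
d=toolT(o)[:3,:3].T@(np.array([504.2,-123.1,114])-o["tool_pos"]);print(d)
cv2.imwrite("pics/w5.png",c["pixels"][:,:,::-1])
E
```

```text
time: 5.7
tool_pos: [504.1, -99.4, 148.5]
tcp_rot: [-3.141, -0.0, 1.522]
contact_force: [0.3, 0.6, -0.7]
grip_width: 25.9
finger_force: 30.0
time: 5.95
tool_pos: [504.3, -97.1, 148.4]
tcp_rot: [-3.141, -0.001, 1.516]
contact_force: [0.3, 0.7, -0.4]
grip_width: 25.8
finger_force: 30.0
[504.26492172 -97.12917275 148.35294028] [-3.14073997e+00 -6.30398982e-04  1.51603182e+00] [ 0.26539925  0.65882027 -0.42458785] [-0.01771529 -0.10613454  0.00182835] 25.79773688224799
[504.36431822 -96.59693862 148.44543528] [-3.14087605e+00 -5.25355171e-04  1.51743378e+00] [-0.16103887  0.2343472  -0.93183736] [-0.00612021 -0.08566046  0.01237967] 25.315560847564157
[504.46507783 -96.37307456 148.53079812] [-3.14107967e+00 -3.48370259e-04  1.51840517e+00] [-0.21833509 -0.09957131 -0.26759719] [-0.01525883 -0.13867375 -0.05257695] 25.63066586288113
[-26.71616262   1.15260866  34.52090638]
```

View pics/w5.png

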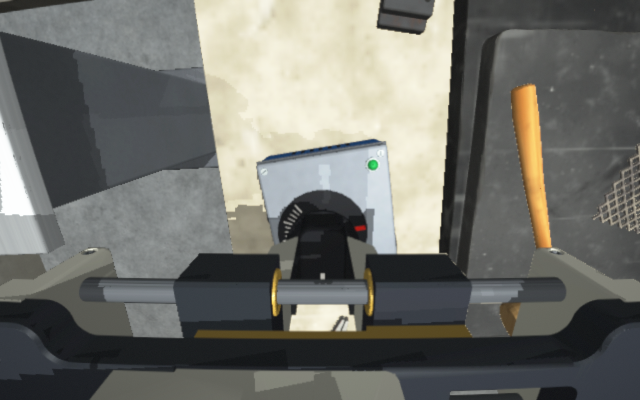

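The knob is held with its wing between the fingers, and the dial is just beyond it in view. Moving over the shaft.

```bash
python3 -m pendant '{"dp":[[-0.0264,0.0012,0.01],[-0.0264,0.0012,0.035],[-0.0264,0.0012,0.05],[-0.0264,0.0012,0.056],[-0.0264,0.0012,0.056]],"rotation":[[0,0,0],[0,0,0],[0,0,0],[0,0,0],[0,0,0]]}'
python3 -m pendant '{"dp":[[0,0,0],[0,0,0.001],[0,0,0.002],[0,0,0.003],[0,0,0.003],[0,0,0.003]],"rotation":[[0,0,0],[0,0,0],[0,0,0],[0,0,0],[0,0,0],[0,0,0]]}'
```

```text
time: 6.72
tool_pos: [504.5, -123.5, 92.7]
tcp_rot: [-3.141, -0.0, 1.519]
contact_force: [-0.2, 0.1, -1.2]
grip_width: 25.8
finger_force: 30.0
time: 7.48
tool_pos: [504.4, -124.0, 89.7]
tcp_rot: [3.142, 0.0, 1.518]
contact_force: [0.1, -0.2, -0.5]
grip_width: 25.5
finger_force: 30.0
```

```bash
python3 -m pendant '{"dp":[[0.0005,0,0.001],[0.0005,0,0.002],[0.0005,0,0.002]],"rotation":[[0,0,0],[0,0,0],[0,0,0]]}'
python3 -m pendant '{"dp":[[0,0,0.0007],[0,0,0.0015],[0,0,0.0015]],"rotation":[[0,0,0],[0,0,0],[0,0,0]]}'
```

```text
time: 7.85
tool_pos: [504.3, -123.5, 87.6]
tcp_rot: [-3.141, 0.0, 1.518]
contact_force: [-0.6, 0.8, -1.1]
grip_width: 25.5
finger_force: 30.0
time: 8.22
tool_pos: [504.3, -123.5, 86.3]
tcp_rot: [-3.141, 0.0, 1.518]
contact_force: [-1.0, 0.5, 1.1]
grip_width: 25.6
finger_force: 30.0
```

```bash
python3 -m pendant '{"dp":[[0,0,0.0005],[0,0,0.001],[0,0,0.001]],"rotation":[[0,0,0],[0,0,0],[0,0,0]]}'
python3 -m pendant '{"dp":[[0,0,0.0005],[0,0,0.001],[0,0,0.001]],"rotation":[[0,0,0],[0,0,0],[0,0,0]]}'
```

```text
time: 8.6
tool_pos: [504.4, -123.5, 85.8]
tcp_rot: [3.141, 0.0, 1.518]
contact_force: [-1.8, 0.6, 6.0]
grip_width: 25.6
finger_force: 30.0
time: 8.98
tool_pos: [503.8, -123.2, 84.1]
tcp_rot: [-3.14, -0.0, 1.518]
contact_force: [-1.3, 0.5, 2.3]
grip_width: 25.7
finger_force: 30.0
```

```bash
python3 -m pendant '{"dp":[[0,0,0.0005],[0,0,0.001],[0,0,0.001]],"rotation":[[0,0,0],[0,0,0],[0,0,0]]}'
python3 -m pendant '{"dp":[[0,0,0.0003],[0,0,0.0007],[0,0,0.0007]],"rotation":[[0,0,0],[0,0,0],[0,0,0]]}'
```

```text
time: 9.35
tool_pos: [503.8, -123.3, 82.9]
tcp_rot: [-3.14, -0.0, 1.518]
contact_force: [-3.8, 1.9, 1.8]
grip_width: 25.6
finger_force: 30.0
time: 9.72
tool_pos: [503.9, -123.3, 82.4]
tcp_rot: [-3.14, -0.0, 1.518]
contact_force: [-4.6, 2.8, 2.7]
grip_width: 26.2
finger_force: 30.0
```

```bash
python3 -m pendant '{"dp":[[0.0003,-0.0004,0],[0.0003,-0.0005,0.0005],[0.0003,-0.0005,0.001],[0.0003,-0.0005,0.001]],"rotation":[[0,0,0],[0,0,0],[0,0,0],[0,0,0]]}'
python3 -c "
from h import *
print(get_obs()['moment'])"
```

```text
time: 10.22
tool_pos: [503.9, -123.2, 81.4]
tcp_rot: [-3.141, -0.0, 1.518]
contact_force: [-4.0, 1.3, 0.7]
grip_width: 25.7
finger_force: 30.0
[0.32120103 0.66045756 0.04381515]
```

```bash
python3 -m pendant '{"dp":[[0.0001,-0.0004,0.0005],[0.0001,-0.0006,0.001],[0.0001,-0.0006,0.0015],[0.0001,-0.0006,0.0015]],"rotation":[[0,0,0],[0,0,0],[0,0,0],[0,0,0]]}'
python3 -m pendant '{"dp":[[0,0,0.0005],[0,0,0.001],[0,0,0.001]],"rotation":[[0,0,0],[0,0,0],[0,0,0]]}'
python3 -c "
from h import *
print(get_obs()['moment'])"
```

```text
time: 10.72
tool_pos: [503.7, -123.2, 80.1]
tcp_rot: [3.141, 0.0, 1.518]
contact_force: [-0.8, 1.7, 1.8]
grip_width: 25.8
finger_force: 30.0
time: 11.1
tool_pos: [503.7, -123.1, 79.1]
tcp_rot: [3.141, 0.0, 1.518]
contact_force: [0.9, 2.9, 2.8]
grip_width: 25.9
finger_force: 30.0
[ 0.47065665 -0.0792369  -0.05600095]
```

```bash
python3 -m pendant '{"dp":[[0.0004,0.0001,0.0003],[0.0004,0.0001,0.0008],[0.0004,0.0001,0.0012],[0.0004,0.0001,0.0012]],"rotation":[[0,0,0],[0,0,0],[0,0,0],[0,0,0]]}'
python3 -m pendant '{"dp":[[0,0,0.0005],[0,0,0.001],[0,0,0.001]],"rotation":[[0,0,0],[0,0,0],[0,0,0]]}'
python3 -m pendant '{"dp":[[0,0,0.0005],[0,0,0.001],[0,0,0.001]],"rotation":[[0,0,0],[0,0,0],[0,0,0]]}'
```

```text
time: 11.6
tool_pos: [503.6, -122.7, 77.7]
tcp_rot: [3.141, 0.0, 1.518]
contact_force: [0.8, 2.8, 1.1]
grip_width: 26.0
finger_force: 30.0
time: 11.98
tool_pos: [503.4, -122.7, 76.7]
tcp_rot: [-3.141, -0.0, 1.518]
contact_force: [0.7, 3.0, 1.8]
grip_width: 25.6
finger_force: 30.0
time: 12.35
tool_pos: [503.2, -122.6, 75.6]
tcp_rot: [-3.141, -0.0, 1.518]
contact_force: [0.0, 3.2, -0.3]
grip_width: 26.1
finger_force: 30.0
```

```bash
python3 -m pendant '{"dp":[[0.0003,0.0002,0.0005],[0.0003,0.0002,0.001],[0.0003,0.0002,0.001]],"rotation":[[0,0,0],[0,0,0],[0,0,0]]}'
python3 - <<'E'
from h import *
for n in("scene","side"):
    c=cap(n);q=proj(c,(504,-123,75));x,y=np.round(q).astype(int)
    s=cv2.resize(c["pixels"][y-35:y+35,x-35:x+35],(400,400),interpolation=2)
    im=s if n=="scene" else np.hstack([im,s])
cv2.imwrite("pics/c6.png",im[:,:,::-1]);o=get_obs();print(o["contact_force"],o["moment"])
E
```

```text
time: 12.72
tool_pos: [503.5, -122.6, 74.6]
tcp_rot: [-3.141, 0.0, 1.518]
contact_force: [-0.1, 0.9, -0.4]
grip_width: 26.0
finger_force: 30.0
[ 0.19515375 -0.25266474 -1.32941333] [-0.03382835 -0.02063675 -0.00869392]
```

View pics/c6.png

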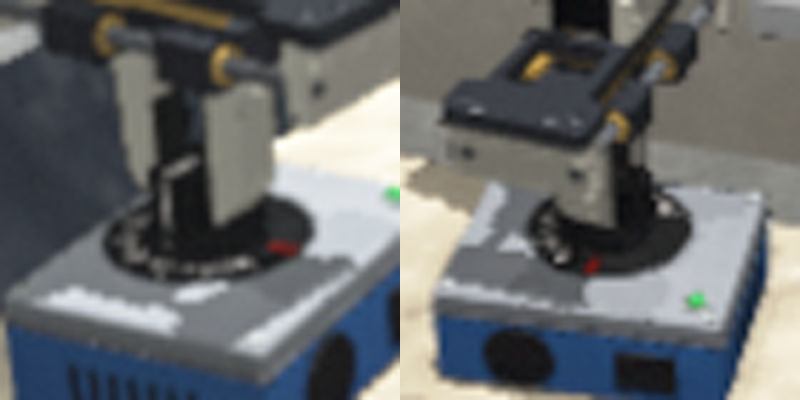

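The knob sits on the shaft with its pointer towards −y, near the dial and not visibly tilted. I'll keep pressing gently.

```bash
python3 -m pendant '{"dp":[[0,0,0.0005],[0,0,0.001],[0,0,0.001]],"rotation":[[0,0,0],[0,0,0],[0,0,0]]}'
python3 -m pendant '{"dp":[[0,0,0.0005],[0,0,0.001],[0,0,0.001]],"rotation":[[0,0,0],[0,0,0],[0,0,0]]}'
python3 -m pendant '{"dp":[[0,0,0.0005],[0,0,0.001],[0,0,0.001]],"rotation":[[0,0,0],[0,0,0],[0,0,0]]}'
```

```text
time: 13.2
tool_pos: [503.7, -122.6, 73.9]
tcp_rot: [3.141, 0.0, 1.518]
contact_force: [-0.8, -1.9, 0.5]
grip_width: 25.5
finger_force: 30.0
time: 13.58
tool_pos: [503.7, -122.6, 72.8]
tcp_rot: [3.141, 0.0, 1.518]
contact_force: [-0.5, -1.7, 1.0]
grip_width: 25.7
finger_force: 30.0
time: 13.95
tool_pos: [503.8, -122.5, 71.9]
tcp_rot: [3.141, 0.0, 1.518]
contact_force: [-1.9, -2.6, 4.0]
grip_width: 25.7
finger_force: 30.0
```

```bash
python3 -m pendant '{"dp":[[0,0,0.0005],[0,0,0.0007],[0,0,0.0007]],"rotation":[[0,0,0],[0,0,0],[0,0,0]]}'
python3 -m pendant '{"dp":[[0,0,0.0003],[0,0,0.0005],[0,0,0.0005]],"rotation":[[0,0,0],[0,0,0],[0,0,0]]}'
```

```text
time: 14.32
tool_pos: [503.8, -122.6, 71.6]
tcp_rot: [3.141, 0.0, 1.518]
contact_force: [-1.7, -1.6, 6.0]
grip_width: 26.0
finger_force: 30.0
time: 14.7
tool_pos: [503.8, -122.6, 71.5]
tcp_rot: [3.141, 0.001, 1.518]
contact_force: [-3.7, -0.5, 9.7]
grip_width: 25.6
finger_force: 30.0
```

Contact is now stiff at TCP z 71.5, which is the expected home height. I felt little clip force on the way down, so I'll check the knob's height in the scene camera.

Run:
```python
from h import *
c=cap("scene");x0,y0=np.round(proj(c,(504,-123,75))).astype(int)-35
s=cv2.resize(c["pixels"][y0:y0+70,x0:x0+70],None,fx=8,fy=8,interpolation=2)
a=-1.62;u=np.array([np.cos(a),np.sin(a)])
for h,col in((1.5,(0,255,0)),(6,(255,255,0)),(11,(255,0,0))):
    for r in (22,3.4):
        q=proj(c,[504+r*u[0],-123+r*u[1],91+h]);p=np.round((q-[x0,y0]+.5)*8).astype(int);cv2.circle(s,tuple(int(v) for v in p),4,col,1);print(h,r,p)
cv2.imwrite("pics/c7.png",s[:,:,::-1]);print(get_obs()["contact_force"],get_obs()["tool_pos"])
```

```text
1.5 22 [229 258]
1.5 3.4 [273 233]
6 22 [228 243]
6 3.4 [272 219]
11 22 [226 227]
11 3.4 [271 203]
[-2.74541143 -1.58440921 11.48667521] [ 503.81891456 -122.57187514   71.51105033]
```

View pics/c7.png

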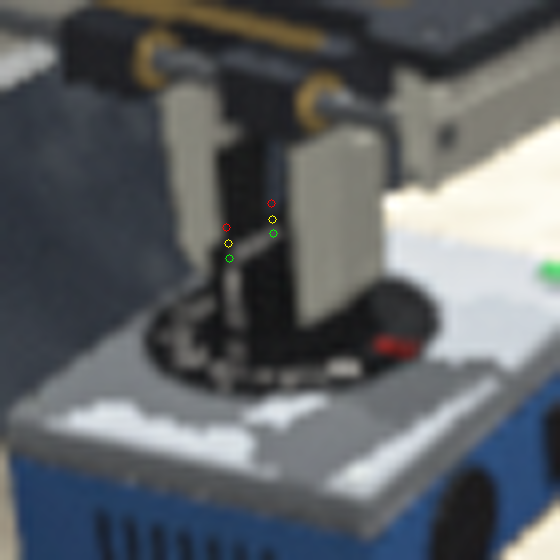

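The white line lies on the "home" markers, so the knob is at about the home height. I'll press slightly more, then relax and pull up lightly to test the snap.

```bash
python3 -m pendant '{"dp":[[0,0,0.0003],[0,0,0.0003]],"rotation":[[0,0,0],[0,0,0]]}'
python3 -m pendant '{"dp":[[0,0,-0.001],[0,0,-0.0018],[0,0,-0.0018]],"rotation":[[0,0,0],[0,0,0],[0,0,0]]}'
python3 -m pendant '{"dp":[[0,0,-0.0005],[0,0,-0.001],[0,0,-0.001]],"rotation":[[0,0,0],[0,0,0],[0,0,0]]}'
```

```text
time: 15.0
tool_pos: [503.8, -122.6, 71.5]
tcp_rot: [3.141, 0.001, 1.518]
contact_force: [-4.4, -1.3, 13.8]
grip_width: 25.7
finger_force: 30.0
time: 15.38
tool_pos: [503.7, -122.5, 71.7]
tcp_rot: [-3.141, 0.0, 1.518]
contact_force: [0.6, -4.1, -1.6]
grip_width: 26.0
finger_force: 30.0
time: 15.75
tool_pos: [503.3, -122.4, 72.8]
tcp_rot: [-3.141, 0.0, 1.518]
contact_force: [0.4, -4.5, -6.4]
grip_width: 26.0
finger_force: 30.0
```

Pulling up 1 mm meets 6 N of resistance, so the clip holds. I'll push back down, relax, and start turning anticlockwise.

```bash
python3 -m pendant '{"dp":[[0,0,0.001],[0,0,0.0024],[0,0,0.0024]],"rotation":[[0,0,0],[0,0,0],[0,0,0]]}'
python3 -m pendant '{"dp":[[0,0,-0.0004],[0,0,-0.0004],[0,0,-0.0004],[0,0,-0.0004]],"rotation":[[0,0,-0.08],[0,0,-0.16],[0,0,-0.24],[0,0,-0.3]]}'
python3 -c "
from h import *
print(get_obs()['moment'])"
```

```text
time: 16.12
tool_pos: [503.8, -122.5, 71.6]
tcp_rot: [3.141, 0.0, 1.518]
contact_force: [-2.6, -3.4, 5.6]
grip_width: 25.7
finger_force: 30.0
time: 16.62
tool_pos: [504.2, -122.3, 71.6]
tcp_rot: [3.14, 0.001, 1.82]
contact_force: [-0.2, -1.6, 1.1]
grip_width: 25.4
finger_force: 30.0
[-0.44045769 -0.06681896 -0.04247208]
```

Mz is −0.04 N m, which is the shaft friction, so the D is engaged. Continuing.

```bash
python3 -m pendant '{"dp":[[0,0,0],[0,0,0],[0,0,0],[0,0,0],[0,0,0],[0,0,0],[0,0,0]],"rotation":[[0,0,-0.12],[0,0,-0.24],[0,0,-0.36],[0,0,-0.48],[0,0,-0.6],[0,0,-0.72],[0,0,-0.8]]}'
python3 -c "
from h import *
print(get_obs()['moment'])"
python3 -m pendant '{"dp":[[0,0,0],[0,0,0],[0,0,0],[0,0,0],[0,0,0],[0,0,0]],"rotation":[[0,0,-0.12],[0,0,-0.24],[0,0,-0.36],[0,0,-0.45],[0,0,-0.5],[0,0,-0.5]]}'
python3 -c "
from h import *
print(get_obs()['moment'])"
```

```text
time: 17.5
tool_pos: [505.2, -122.1, 71.7]
tcp_rot: [3.14, 0.003, 2.62]
contact_force: [4.0, 0.7, -0.9]
grip_width: 25.5
finger_force: 30.0
[ 0.03821311 -0.7274172  -0.03490215]
time: 18.25
tool_pos: [505.4, -121.2, 71.7]
tcp_rot: [3.14, 0.004, 3.118]
contact_force: [4.8, 2.9, -0.8]
grip_width: 26.2
finger_force: 30.0
[ 0.70451204 -1.00164656 -0.06939287]
```

```bash
python3 -m pendant '{"dp":[[-0.0007,0.0005,0],[-0.0007,0.0005,0],[-0.0007,0.0005,0]],"rotation":[[0,0,-0.04],[0,0,-0.08],[0,0,-0.08]]}'
python3 -c "
from h import *
print(get_obs()['moment'])"
python3 -m pendant '{"dp":[[0,0,0],[0,0,0],[0,0,0]],"rotation":[[0,0,-0.03],[0,0,-0.06],[0,0,-0.06]]}'
python3 -c "
from h import *
print(get_obs()['moment'])"
```

```text
time: 18.62
tool_pos: [505.5, -121.1, 71.6]
tcp_rot: [3.141, 0.003, -3.086]
contact_force: [3.1, 5.1, 2.3]
grip_width: 26.0
finger_force: 30.0
[ 0.75271717 -0.78563993 -0.06184553]
time: 19.0
tool_pos: [505.5, -121.0, 71.6]
tcp_rot: [3.141, 0.003, -3.026]
contact_force: [3.5, 6.0, 2.0]
grip_width: 25.7
finger_force: 30.0
[ 0.97843919 -0.83172817 -0.01021319]
```

```bash
python3 -m pendant '{"dp":[[-0.0005,0.0009,0],[-0.0005,0.0009,0],[-0.0005,0.0009,0]],"rotation":[[0,0,-0.02],[0,0,-0.04],[0,0,-0.04]]}'
python3 -c "
from h import *
print(get_obs()['moment'])"
python3 -m pendant '{"dp":[[0,0,0],[0,0,0],[0,0,0]],"rotation":[[0,0,-0.02],[0,0,-0.04],[0,0,-0.04]]}'
python3 -c "
from h import *
print(get_obs()['moment'])"
```

```text
time: 19.38
tool_pos: [505.5, -120.8, 71.6]
tcp_rot: [-3.141, 0.002, -2.986]
contact_force: [3.8, 3.8, 5.2]
grip_width: 25.7
finger_force: 30.0
[ 0.72759656 -0.79713152 -0.02132523]
time: 19.75
tool_pos: [505.4, -120.8, 71.6]
tcp_rot: [-3.141, 0.002, -2.946]
contact_force: [4.0, 4.4, 5.8]
grip_width: 25.8
finger_force: 30.0
[ 0.7931568  -0.81793129 -0.04799997]
```

```bash
python3 -m pendant '{"dp":[[-0.0003,0.0003,0],[-0.0003,0.0003,0],[-0.0003,0.0003,0]],"rotation":[[0,0,-0.02],[0,0,-0.04],[0,0,-0.04]]}'
python3 - <<'E'
from h import *
m=[]
for k in range(4): m.append(get_obs()['moment']);cap("scene")
print(np.mean(m,0),get_obs()["tcp_rot"],get_obs()["contact_force"])
E
```

```text
time: 20.12
tool_pos: [505.5, -120.6, 71.6]
tcp_rot: [-3.141, 0.001, -2.906]
contact_force: [2.8, 2.6, 5.8]
grip_width: 25.5
finger_force: 30.0
[ 0.60710062 -0.62880669 -0.02971883] [-3.14117196e+00  1.10645642e-03 -2.90583366e+00] [2.17175419 2.18749872 6.09717631]
```

```bash
python3 -m pendant '{"dp":[[0,0,-0.0004],[0,0,-0.0004],[0,0,-0.0004]],"rotation":[[0,0,-0.02],[0,0,-0.03],[0,0,-0.03]]}'
python3 - <<'E'
from h import *
m=[]
for k in range(4): m.append(get_obs()['moment']);cap("scene")
print(np.mean(m,0),get_obs()["tcp_rot"],get_obs()["contact_force"])
E
```

```text
time: 20.7
tool_pos: [505.4, -120.6, 71.6]
tcp_rot: [-3.141, 0.001, -2.875]
contact_force: [4.7, 3.0, 3.0]
grip_width: 25.9
finger_force: 30.0
[ 0.61600813 -0.85087329 -0.06659033] [-3.14136135e+00  8.33848879e-04 -2.87520089e+00] [4.79716122 2.25952466 2.74615306]
```

```bash
python3 -m pendant '{"dp":[[0,0,0],[0,0,0],[0,0,0],[0,0,0]],"rotation":[[0,0,0],[0,0,0],[0,0,0],[0,0,0]]}' 0.056
python3 -m pendant '{"dp":[[0,0,-0.02],[0,0,-0.06],[-0.01,0,-0.07],[-0.029,0,-0.07],[-0.029,0,-0.07],[-0.029,0,-0.07]],"rotation":[[0,0,0],[0,0,0],[0,0,0],[0,0,0],[0,0,0],[0,0,0]]}'
python3 - <<'E'
from h import *
c=cap("wrist");np.save("pics/w8.npy",c,allow_pickle=True);p=c["pixels"].astype(int)
q=proj(c,(504.2,-123.1,70));x,y=np.round(q).astype(int);print(q)
red=(p[:,:,0]>140)&(p[:,:,1]<80)&(p[:,:,2]<80);red[:max(y-120,0)]=0;red[y+120:]=0;red[:,:x-120]=0;red[:,x+120:]=0
ys,xs=np.nonzero(red);r=onplane(c,(xs.mean(),ys.mean()),61);print("red",len(xs),xs.mean(),ys.mean(),r, np.arctan2(r[1]+123.1,r[0]-504.2))
cv2.imwrite("pics/c8.png",cv2.resize(c["pixels"][y-60:y+60,x-80:x+80],None,fx=5,fy=5,interpolation=2)[:,:,::-1]);print(x-80,y-60)
E
```

```text
time: 21.4
tool_pos: [504.7, -120.7, 71.3]
tcp_rot: [3.141, -0.001, -2.875]
contact_force: [-1.3, 0.2, 0.2]
grip_width: 55.4
finger_force: 0.0
time: 22.15
tool_pos: [532.1, -112.8, 140.6]
tcp_rot: [3.141, -0.002, -2.875]
contact_force: [-0.2, -0.5, -0.7]
grip_width: 56.0
finger_force: 0.0
[320.91860294 181.8119995 ]
red 8 315.5 215.75 [ 537.76386091 -119.12679809   61.        ] 0.11782903405078486
241 122
```

View pics/c8.png

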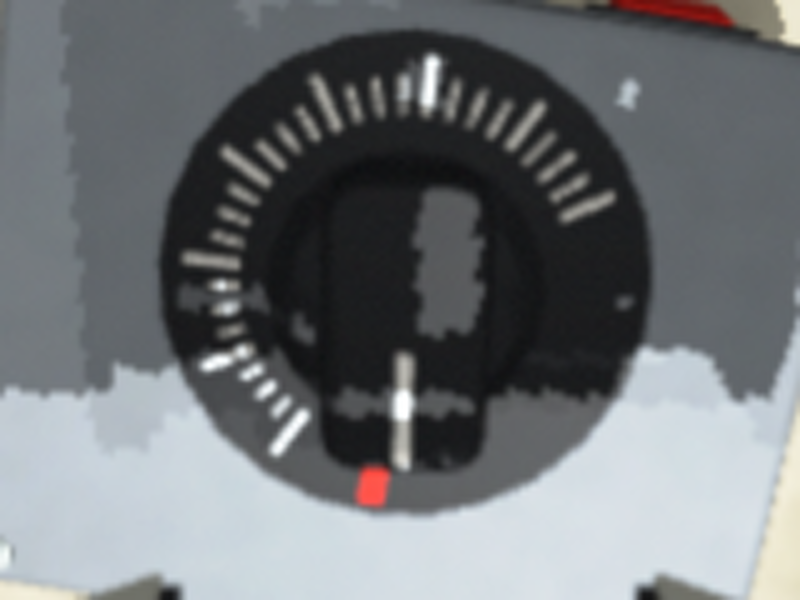

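The knob is seated, with its pointer end at crop (401,468) and line start at (402,353). The red mark at (374,487) lies about 0.14 rad clockwise of the pointer, so I've led past it by the play. I'll compute a centred regrip.

Run:
```python
from h import *
c=np.load("pics/w8.npy",allow_pickle=True).item()
P=lambda x,y,z:onplane(c,(241+x/5-.4,122+y/5-.4),z)
for z in (92.5,102):
    o,i=P(401,468,z),P(402,353,z);u=o-i;L=np.linalg.norm(u);u/=L
    print(z,"len",L,"yaw",np.arctan2(u[1],u[0]),"axis",o-22*u,"wing",np.linalg.norm(P(405,183,z)-P(405,468,z)),(P(405,183,z)+P(405,468,z))/2,"w",np.linalg.norm(P(326,300,z)-P(488,300,z)))
r=P(374,487,61);d=(P(405,30,61)+P(405,516,61))/2;d2=(P(161,275,61)+P(651,275,61))/2;print("dial",d,d2,"off",np.arctan2(r[1]+123,r[0]-504.2))
ob=get_obs();g=np.array([504.2,-122.8,71.5]);print(toolT(ob)[:3,:3].T@(g-ob["tool_pos"]),ob["tool_pos"])
```

```text
92.5 len 18.65638156471364 yaw 0.2559833790388919 axis [ 503.81695626 -123.02356312   92.5       ] wing 44.59577222926586 [ 503.4161829  -122.68864743   92.5       ] w 24.489122054543646
102 len 17.800417828383548 yaw 0.25598337903889234 axis [ 500.5305984 -123.8719746  102.       ] wing 42.54969680518213 [ 501.1246927  -123.29685555  102.        ] w 23.365549386363572
dial [ 503.33931882 -122.75557023   61.        ] [ 501.50161633 -123.07110683   61.        ] off 0.1246013506076697
[29.43502604 -2.29618445 69.28454824] [ 532.12050269 -112.87031375  140.7379138 ]
```

The knob's home height is confirmed: line length 18.7 mm and axis on the dial centre. Regripping centred.

```bash
python3 -m pendant '{"dp":[[0.0295,-0.0023,0],[0.0295,-0.0023,0.03],[0.0295,-0.0023,0.06],[0.0295,-0.0023,0.069],[0.0295,-0.0023,0.069]],"rotation":[[0,0,0],[0,0,0],[0,0,0],[0,0,0],[0,0,0]]}'
python3 -m pendant '{"dp":[[0,0,0],[0,0,0],[0,0,0],[0,0,0],[0,0,0],[0,0,0]],"rotation":[[0,0,0],[0,0,0],[0,0,0],[0,0,0],[0,0,0],[0,0,0]]}' 0.015
python3 - <<'E'
from h import *
m=[]
for k in range(6): m.append(get_obs()['moment']);cap("scene")
print(np.mean(m,0),get_obs()["tcp_rot"],get_obs()["contact_force"])
E
python3 -m pendant '{"dp":[[0,0,0],[0,0,0],[0,0,0]],"rotation":[[0,0,-0.02],[0,0,-0.03],[0,0,-0.03]]}'
python3 - <<'E'
from h import *
m=[]
for k in range(6): m.append(get_obs()['moment']);cap("scene")
print(np.mean(m,0),get_obs()["tcp_rot"],get_obs()["contact_force"])
E
```

```text
time: 22.82
tool_pos: [504.8, -123.0, 72.4]
tcp_rot: [3.141, -0.001, -2.875]
contact_force: [0.8, 0.0, 0.3]
grip_width: 55.6
finger_force: 0.0
time: 23.58
tool_pos: [504.5, -121.3, 73.0]
tcp_rot: [3.139, -0.0, -2.876]
contact_force: [-1.7, 7.5, 6.2]
grip_width: 25.8
finger_force: 30.0
[ 1.36575118  0.208707   -0.05898885] [ 3.13902012e+00 -4.82363239e-04 -2.87554189e+00] [-1.50868465  6.87234556  6.4183761 ]
time: 24.25
tool_pos: [504.5, -121.3, 73.0]
tcp_rot: [3.139, -0.0, -2.845]
contact_force: [-2.6, 7.0, 6.1]
grip_width: 25.7
finger_force: 30.0
[ 1.39337079  0.22571241 -0.05273639] [ 3.13889240e+00 -3.90393517e-04 -2.84556543e+00] [-2.14380352  6.52758921  6.65972394]
```

```bash
cat > m.py <<'E'
from h import *
m=[];f=[]
for k in range(5): o=get_obs();m.append(o['moment']);f.append(o["contact_force"]);vision.capture("scene")
print("M",np.mean(m,0).round(3),"yaw",o["tcp_rot"][2].round(4),"F",np.mean(f,0).round(2),"p",o["tool_pos"].round(2))
E
python3 -m pendant '{"dp":[[0,0.001,-0.0006],[0,0.001,-0.0006],[0,0.001,-0.0006]],"rotation":[[0,0,-0.02],[0,0,-0.03],[0,0,-0.03]]}' >/dev/null; python3 m.py
python3 -m pendant '{"dp":[[0,0,0],[0,0,0]],"rotation":[[0,0,-0.03],[0,0,-0.03]]}' >/dev/null;python3 m.py
```

```text
M [ 1.124  0.006 -0.046] yaw -2.8156 F [-1.15  5.96  1.01] p [ 504.46 -121.25   73.04]
M [ 1.196 -0.049 -0.088] yaw -2.7856 F [-0.2   5.77  0.46] p [ 504.55 -121.17   73.02]
```

```bash
python3 -m pendant '{"dp":[[0,0.001,0],[0,0.002,0]],"rotation":[[0,0,-0.03],[0,0,-0.03]]}' >/dev/null;python3 m.py
python3 -m pendant '{"dp":[[0,0,0],[0,0,0]],"rotation":[[0,0,-0.03],[0,0,-0.03]]}' >/dev/null;python3 m.py
```

```text
M [-0.144 -0.449 -0.096] yaw -2.7556 F [ 1.83 -1.59 -3.58] p [ 504.52 -120.79   73.12]
M [-0.546 -0.761 -0.073] yaw -2.7254 F [ 3.34 -3.59 -5.22] p [ 504.46 -120.53   73.12]
```

```bash
python3 -m pendant '{"dp":[[0,0,0],[0,0,0],[0,0,0],[0,0,0]],"rotation":[[0,0,0],[0,0,0],[0,0,0],[0,0,0]]}' 0.056
python3 -m pendant '{"dp":[[0,0,-0.02],[0,0,-0.06],[-0.01,0,-0.07],[-0.029,0,-0.07],[-0.029,0,-0.07],[-0.029,0,-0.07]],"rotation":[[0,0,0],[0,0,0],[0,0,0],[0,0,0],[0,0,0],[0,0,0]]}'
cat > look.py <<'E'
import sys
from h import *
def look(c,yaw0,mark=True):
    p=c["pixels"].astype(int)
    # rectify the plane z=92.5 about the shaft axis, world axes, 10 px/mm
    def rect(z,n=60,s=8):
        g=np.linspace(-n,n,2*n*s//2+1);X,Y=np.meshgrid(g,g)
        P=np.linalg.inv(c["pose"]);q=np.stack([504.0+X,-123.0+Y,np.full_like(X,z)],-1).reshape(-1,3)@P[:3,:3].T+P[:3,3]
        q=q*[1,-1,-1];uv=cv2.projectPoints(q,np.zeros(3),np.zeros(3),K(c),np.array(c["dist"]))[0].reshape(*X.shape,2).astype(np.float32)
        return X,Y,cv2.remap(c["pixels"],uv[...,0],uv[...,1],cv2.INTER_LINEAR).astype(int)
    X,Y,I=rect(92.5);a=np.arctan2(Y,X);r=np.hypot(X,Y)
    loc=cv2.blur(I.sum(2).astype(np.float32),(41,41));m=(I.sum(2)>loc+130)&(r<21.5)&(r>5)&(abs((a-yaw0+np.pi)%(2*np.pi)-np.pi)<.35)
    pts=np.stack([X[m],Y[m]],-1).astype(np.float32)
    v=cv2.fitLine(pts,cv2.DIST_HUBER,0,.01,.01).ravel();
    if v[:2]@[np.cos(yaw0),np.sin(yaw0)]<0:v[:2]*=-1
    print("pointer",len(pts),"yaw",np.arctan2(v[1],v[0]),"through",v[2:],"r",r[m].min(),r[m].max())
    X,Y,I=rect(61);m=(I[...,0]>140)&(I[...,1]<90)&(np.hypot(X,Y)<43)
    print("red",m.sum(),"yaw",np.arctan2(Y[m].mean(),X[m].mean()),X[m].mean(),Y[m].mean())
if len(sys.argv)>1: look(np.load("pics/w8.npy",allow_pickle=True).item(),.26)
c=cap("wrist");np.save("pics/w9.npy",c,allow_pickle=True);look(c,get_obs()["tcp_rot"][2]+np.pi);print(get_obs()["tool_pos"],get_obs()["tcp_rot"][2]+np.pi)
E
python3 look.py 1
```

```text
time: 27.18
tool_pos: [504.0, -120.0, 73.2]
tcp_rot: [3.141, -0.0, -2.725]
contact_force: [0.1, 0.3, -0.3]
grip_width: 55.3
finger_force: 0.0
time: 27.92
tool_pos: [529.9, -108.2, 142.2]
tcp_rot: [3.14, -0.002, -2.725]
contact_force: [-0.6, 0.4, -0.5]
grip_width: 55.9
finger_force: 0.0
pointer 666 yaw 0.23810223 through [12.561085   3.4783604] r 5.024937810560445 21.466543736708058
red 478 yaw 0.11475212483733156 36.36087866108787 4.190899581589958
pointer 698 yaw 0.19097124 through [12.421237   3.5442908] r 5.031152949374527 21.466543736708058
red 511 yaw 0.10983913037623468 35.57827788649706 3.923679060665362
[ 529.84688952 -108.34686956  142.39973174] 0.4162631177129361
```

The knob did not follow the last turn: its line stayed at about 0.25 rad while the pads slipped. So the shaft is on its stop and the pointer leads it by the play. I'll regrip and bring the pointer back to the mark within the play.

```bash
python3 -m pendant '{"dp":[[0.028,-0.001,0],[0.028,-0.001,0.03],[0.028,-0.001,0.06],[0.028,-0.001,0.07],[0.028,-0.001,0.07]],"rotation":[[0,0,0.17],[0,0,0.17],[0,0,0.17],[0,0,0.17],[0,0,0.17]]}'
python3 -m pendant '{"dp":[[0,0,0],[0,0,0],[0,0,0],[0,0,0],[0,0,0],[0,0,0]],"rotation":[[0,0,0],[0,0,0],[0,0,0],[0,0,0],[0,0,0],[0,0,0]]}' 0.015
python3 m.py
python3 -m pendant '{"dp":[[0,0,0],[0,0,0],[0,0,0],[0,0,0]],"rotation":[[0,0,0.03],[0,0,0.06],[0,0,0.09],[0,0,0.09]]}'; python3 m.py
```

```text
time: 28.6
tool_pos: [505.1, -120.7, 72.9]
tcp_rot: [3.141, -0.001, -2.896]
contact_force: [-0.6, 0.8, 0.0]
grip_width: 56.1
finger_force: 0.0
time: 29.35
tool_pos: [505.7, -120.7, 73.5]
tcp_rot: [-3.141, 0.001, -2.895]
contact_force: [-0.6, 0.9, 4.2]
grip_width: 25.6
finger_force: 30.0
M [ 0.286 -0.046 -0.032] yaw -2.8954 F [-0.42  0.86  5.12] p [ 505.66 -120.67   73.46]
time: 30.1
tool_pos: [505.5, -121.1, 73.4]
tcp_rot: [-3.141, 0.0, -2.986]
contact_force: [-1.5, -1.3, 5.6]
grip_width: 26.3
finger_force: 30.0
M [-0.05   0.144  0.01 ] yaw -2.9852 F [-1.58 -0.9   5.53] p [ 505.45 -121.05   73.43]
```

```bash
python3 -m pendant '{"dp":[[0,0,0],[0,0,0]],"rotation":[[0,0,0.03],[0,0,0.03]]}'; python3 m.py
python3 -m pendant '{"dp":[[0,0,0],[0,0,0],[0,0,0],[0,0,0]],"rotation":[[0,0,0],[0,0,0],[0,0,0],[0,0,0]]}' 0.056
python3 -m pendant '{"dp":[[0,0,-0.02],[0,0,-0.06],[-0.01,0,-0.07],[-0.029,0,-0.07],[-0.029,0,-0.07],[-0.029,0,-0.07]],"rotation":[[0,0,0],[0,0,0],[0,0,0],[0,0,0],[0,0,0],[0,0,0]]}'
python3 look.py
```

```text
time: 30.6
tool_pos: [505.4, -121.1, 73.4]
tcp_rot: [-3.141, -0.0, -3.015]
contact_force: [-1.4, -0.9, 5.4]
grip_width: 26.0
finger_force: 30.0
M [-0.124  0.156 -0.001] yaw -3.0152 F [-1.89 -0.94  5.7 ] p [ 505.4  -121.16   73.44]
time: 31.35
tool_pos: [505.4, -120.6, 72.9]
tcp_rot: [3.142, -0.0, -3.015]
contact_force: [0.6, 0.3, -0.6]
grip_width: 55.4
finger_force: 0.0
time: 32.1
tool_pos: [533.4, -116.8, 142.6]
tcp_rot: [3.141, -0.001, -3.015]
contact_force: [0.4, 1.2, 1.0]
grip_width: 55.7
finger_force: 0.0
pointer 589 yaw 0.113161445 through [12.654226   1.4487128] r 5.006246098625197 20.403737402740706
red 633 yaw 0.11432184090935592 35.77883096366509 4.108214849921011
[ 533.33077445 -116.88859582  142.67255178] 0.12618094387033674
```

```bash
python3 -m pendant '{"dp":[[0,0,-0.03],[0,0,-0.05],[0,0,-0.05],[0,0,-0.05]],"rotation":[[0,0,0],[0,0,0],[0,0,0],[0,0,0]]}'; python3 look.py; python3 -c "
from plant import workorder
print(workorder.close_job())"
```

```text
time: 32.65
tool_pos: [533.4, -116.9, 192.1]
tcp_rot: [3.141, -0.001, -3.016]
contact_force: [-0.6, -0.3, 0.3]
grip_width: 55.8
finger_force: 0.0
pointer 630 yaw 0.11135372 through [13.133826  1.482894] r 5.006246098625197 21.368785646358102
red 503 yaw 0.11765836704039809 34.73111332007952 4.105367793240557
[ 533.43086243 -116.83286214  191.94125719] 0.12604003363881677
the job is handed in; nothing more can be done
None
```

The job is handed in: the knob is on the shaft at its home height, its pointer is within 0.01 rad of the red off mark, and the gripper is clear; I never felt a distinct clip snap, but a 1 mm pull met about 6 N.

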